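# Open the double-latched slide case

## Task

Open the grey slide case. Lift the hinged keeper off the bolt's post and swing it over towards the case's front so that it stays there, then draw the bolt sideways as far as it goes (it draws to one side only; feel which) and raise the lid by its handle until it stands wide open by itself. Leave the beaker, bottle, timer and dish that stand round the case where they are.

Things in the scene. Friction and masses are not known exactly. Their poses are not given: they have to be found in the camera images.
- case: grey metal case fixed to the bench, 220 (x) x 230 (y) mm. Origin: centre of its underside; x runs from its front (latch side, nearer the robot) to its back, y to its left, z up. The front part (x -112 to 2 mm) is a solid deck 80 mm high carrying the latch on its right and the lid handle over its left; behind it a pale painted lid, top 88 mm high, hinged at the back
- keeper_bar (a point): centre of the keeper's lifting bar: round steel, 10 mm thick, 66 mm long along the case's y, 130 mm high when shut. Far end of an open loop (window 56 mm wide, 30 mm deep), so fingers fit down both sides and the bar can turn between them. Below it: lid (88 mm high) and bolt plate (101 mm). The bolt's post (top 151 mm) stands 52 mm nearer the front
- keeper_hinge (a point): point on the keeper's hinge axis (parallel to the case's y), 103 mm in front of the case's centre, 122 mm high, on the latch's centre line; the bar swings about it at 102 mm radius (shut: 102 mm behind and 8 mm above the axis)
- keeper (a joint): keeper angle in rad: 0 shut (flat, its slot round the bolt's post so that the bolt has only 5 mm play either way); grows as the bar rises and swings over towards the front; stop at 2.3. Moves easily; below about 1.5 it falls shut, beyond about 1.6 it falls open
- bolt_post (a point): on the axis of the bolt's grip post, 16 mm below its top: a dark square steel post 14 x 14 mm, its top 151 mm above the bench, standing on a flat plate whose top is 101 mm high. This point is 135 mm high
- bolt (a joint): bolt position in m along the case's y (+ = case's left). Starts near 0, locked, holding the lid's tongue; runs to 0.034 on ONE side only, to a stop; on the other a stop hidden in the track blocks it within 10 mm. Which side is blocked varies and cannot be seen. Holds the lid until 0.023 from the middle; slides with about 2 N, stays where left
- lid_bar (a point): centre of the lid's handle bar, a round steel bar 10 mm thick, 72 mm long along the case's y, 118 mm high with the lid shut, 32 mm in front of the case's centre; the deck (80 mm) is below it, the lid's front edge is 27 mm behind it and 34 mm below. Open window 62 mm wide between bar and lid, so a finger can go down on either side
- lid_hinge (a point): point on the lid's hinge axis (parallel to the case's y) at the back of the case, 84 mm high, in line with the middle of the handle; with the lid shut the handle bar is 137 mm in front of and 34 mm above it
- lid (a joint): lid angle in rad: 0 shut, grows as it opens upward and back, stop at 1.75; a stiff hinge that stays where it is left (about 4 N at the handle). Wall shelves hang over the back of the bench: keep the wrist clear of them behind the case
- beaker_mid (a point): bystander: plastic beaker 65 mm wide, 76 mm high; point at its centre
- reagent_mid (a point): bystander: reagent bottle 60 mm wide, 120 mm high; point at its centre
- timer_mid (a point): bystander: small timer 28 x 66 x 58 mm high; point at its centre
- dish_mid (a point): bystander: flat round dish 58 mm wide, 15 mm high; point at its centre

How it is judged:
By the outcome, as a careful person would: the job done as asked, in the order asked, and still so for the second after the job is handed in, with the robot touching nothing.
It also fails if it takes over 61 s, if anything falls off the work surface, if the arm or the gripper's body presses on something with over 40 N, if the wrist force passes 120 N, or if a joint passes its speed limit or range.

## Robot

A 6-joint arm with a two-finger parallel gripper is mounted at the origin on a cart in front of the work surface, level with it; the furniture and walls round the work are solid. World frame = base frame: x ahead of the robot, y to its left, z up, the work surface at z = 0. Lengths are in m, angles in degrees, forces in N, time in s.
With the tool pointing down it reaches from about 0.4 to 0.825 m from the base axis. Payload 7 kg.
Tool frame: the origin (TCP) lies midway between the tips of the shut fingers; the grasp point (between the pads) lies 19 mm behind it (ctrl.grasp_offset is the distance from the TCP to the grasp point, in m); z points along the fingers, x is the direction in which the jaws open and shut, and the axes are right-handed (so a half turn about z gives the same grasp; the last joint's range is limited). The gripper opens to 88 mm and grips with 3 to 60 N. Pads are 19 mm wide; open, the fingers measure 130 mm over their backs; the gripper's body (78 mm by 193 mm) begins 47 mm behind the grasp point.
Start: joints at [-55.628, 20.546, 0.682, 0, -70.136, -16.507], TCP at [0.207, -0.642, 0.227] pointing down, gripper open.
Joint ranges: [-176.03, 176.03], [-82.01, 121.73], [-58.28, 71.71], [-173.87, 95.51], [-174.79, -0.11], [-173.66, 173.66]. Speed limits (degrees/s): [136.94, 136.94, 172.46, 180, 180, 180].

## Interface

Orientations are given as [roll, pitch, yaw] about the fixed x, y, z axes, in that order (R = Rz(yaw) Ry(pitch) Rx(roll)).
In Python, from plant import sensors, snapshot, order, ctrl gives the robot as it stands.
- The arm moves only by the tool send_rows, never from a script. Its argument "commands" is a list of rows, each a list of 3 entries, a list of its own where there are three numbers: the closure, from 0 (fully open) to 1 (shut), then the shift along the world's x, y, z in units of 0.25 m (1.0 is 0.25 m), then the turn, a rotation vector about the world's x, y, z in units of 360 degrees (1.0 is 360 degrees). In form: [[hand, [x, y, z], [ax, ay, az]], ...]. A call has 1 to 12 rows; each row shifts and turns the pose as measured when the row begins; what a row does not reach is not made up. A row lasts 1/10 s, in which the tool goes at most 50 mm and 8.59 degrees, less where a joint would pass 70% of its speed; a pose out of reach is approached as far as the arm can. A call with a number of a shift or a turn outside -1 to 1 is refused whole. A call with a gripper value outside its range is refused whole. The fingers move at their own pace and stop on an object; the grip force is fixed at half the most. Time passes only in rows, so rows that do not move let the fingers close. It gives the time, the measured TCP pose, the force and the opening at its end, in the units of the state.
- sensors.get_obs(): the state, without advancing time (a new reading comes with each control period).
- snapshot(name): name is "side" or "top"; returns a dict with "color" (384x512x3 uint8, blue, green, red), "z_map" (384x512 float32, m along the optical axis (not along the pixel's ray), 0 where there is no reading), "mtx" (3x3 intrinsics, pixels), "xyz" and "attitude" of the camera in the world. Camera axes: x right, y down, z forward; pixel columns grow to the right and rows downward; lengths in m; the calibration is good to about 2 mm. A picture is of the moment at which its call begins.
- order.close_job(): hands the job in, once; it reports no verdict.
The state is a dict: "clock": time; "joint_pos": joint angles; "qvel": joint speeds; "tau": joint torques, N m; "tool_pos": TCP position; "orientation": TCP orientation; "force": force on the tool from outside, world axes, zero at the start; "moment": the same for the moment, N m; "opening": finger opening in m.
Only numpy, scipy, OpenCV 4.12 (cv2) and the standard library are available. Lean on these libraries where they do the work, as an engineer would, in place of code of your own. Each camera call takes 0.05 s, during which the arm holds its last target.

## Working session

There is one attempt and no reset: what is moved stays moved. The work goes in short steps, Python scripts to look and compute and a tool call to move; the robot and the scene stay as the last step left them, time stands still between calls to the robot, and variables do not carry over. Pictures are saved under pics/ and viewed, and the job is handed in when it is done.

Besides the shell and the picture viewer there is one more tool, called as name(argument=value, ...), one argument or row to a line, values as JSON. send_rows: Moves the arm, as the interface text tells. Its arguments: {"type":"object","properties":{"commands":{"type":"array","items":{"type":"array"}}},"required":["commands"]}

```bash
ls; mkdir -p pics
python3 - <<'E'
from plant import sensors, snapshot, order, ctrl
import cv2,pickle,numpy as np
o=sensors.get_obs();print(o)
for n in("side","top"):
    s=snapshot(n);pickle.dump(s,open(n+"0.pkl","wb"));cv2.imwrite(f"pics/{n}0.png",s["color"]);print(n,s["mtx"],s["xyz"],s["attitude"])
E
```

```text
pics
{'clock': 0.0, 'joint_pos': array([-5.56287398e+01,  2.05889229e+01,  6.36195665e-01, -1.95898270e-02,
       -7.01371437e+01, -1.65083259e+01]), 'qvel': array([-0.11641225, -0.09399549, -0.0062222 ,  0.09011237,  0.00526722,
        0.00718478]), 'tau': array([ 1.33079542e-03, -5.82723355e+01,  2.93060428e+01,  6.99736252e+00,
        6.99873941e-03, -1.46209027e-04]), 'tool_pos': array([ 0.20689467, -0.64200985,  0.22567112]), 'orientation': array([-1.79992117e+02, -9.13997898e-02,  1.07856258e+02]), 'force': array([ 0.31747614,  0.16486076, -0.4234696 ]), 'moment': array([-0.00099604,  0.02088632,  0.01292618]), 'opening': 0.08776520172697347}
side [[414.4694428    0.         257.69524013]
 [  0.         414.4694428  187.24135879]
 [  0.           0.           1.        ]] [ 0.83724477 -0.65590641  1.05933386] [-145.60591328    0.88544561   24.13731062]
top [[479.90719785   0.         257.50488566]
 [  0.         479.90719785 190.85473548]
 [  0.           0.           1.        ]] [ 0.48715874 -0.08139337  1.49151256] [-1.75956175e+02  1.52129994e-01 -8.91893462e+01]
```

View pics/side0.png

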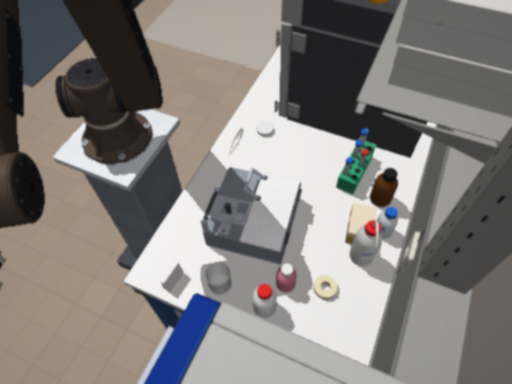

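View pics/top0.png

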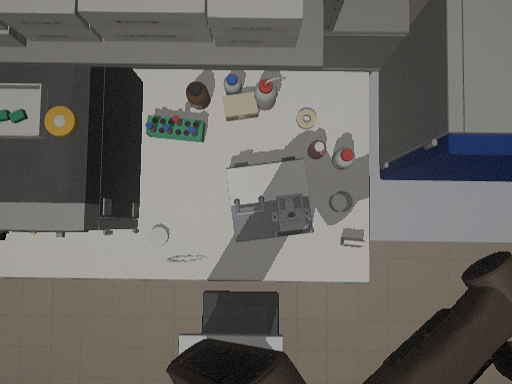

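Both views show the case (top: about column 230-312, row 160-238; side: about 205-300, 170-255). The latch is at its right front and the lid handle at its left. I'll zoom in and build the point cloud.

```bash
cat > h.py <<'E'
import numpy as np,cv2,pickle
from scipy.spatial.transform import Rotation as R
def cloud(s):
    z=s["z_map"];v,u=np.mgrid[:z.shape[0],:z.shape[1]]
    K=s["mtx"];c=np.stack([(u-K[0,2])/K[0,0]*z,(v-K[1,2])/K[1,1]*z,z],-1)
    P=c@R.from_euler("xyz",s["attitude"],degrees=True).as_matrix().T+np.asarray(s["xyz"])
    P[z==0]=np.nan
    return P
def onplane(s,uv,h):
    K=s["mtx"];uv=np.atleast_2d(uv).astype(float)
    d=np.c_[(uv[:,0]-K[0,2])/K[0,0],(uv[:,1]-K[1,2])/K[1,1],np.ones(len(uv))]@R.from_euler("xyz",s["attitude"],degrees=True).as_matrix().T
    o=np.asarray(s["xyz"]);return o+d*((h-o[2])/d[:,2])[:,None]
def project(s,P):
    M=R.from_euler("xyz",s["attitude"],degrees=True).as_matrix()
    c=(np.atleast_2d(P)-np.asarray(s["xyz"]))@M;K=s["mtx"]
    return np.c_[K[0,0]*c[:,0]/c[:,2]+K[0,2],K[1,1]*c[:,1]/c[:,2]+K[1,2]]
E
python3 - <<'E'
from h import *
for n,(a,b,c,d) in {"top":(220,150,380,250),"side":(190,150,310,270)}.items():
    s=pickle.load(open(n+"0.pkl","rb"))
    P=cloud(s)
    im=s["color"][b:d,a:c]; k=5
    cv2.imwrite(f"pics/{n}0z.png",cv2.resize(im,None,fx=k,fy=k,interpolation=cv2.INTER_CUBIC))
    h=P[b:d,a:c,2]
    cv2.imwrite(f"pics/{n}0h.png",cv2.resize(cv2.applyColorMap(np.clip(np.nan_to_num(h)/0.17*255,0,255).astype(np.uint8),cv2.COLORMAP_JET),None,fx=k,fy=k,interpolation=cv2.INTER_NEAREST))
    m=(P[...,2]>.07)&(P[...,2]<.16)
    m[:b]=0;m[d:]=0;m[:,:a]=0;m[:,c:]=0
    nn,l,st,ce=cv2.connectedComponentsWithStats(m.astype(np.uint8))
    i=1+st[1:,4].argmax();q=P[l==i]
    r=cv2.minAreaRect((q[:,:2]*1000).astype(np.float32));print(n,st[i],r,cv2.boxPoints(r).tolist(), np.nanmedian(P[...,2][(P[...,2]<.03)]))
E
```

```text
top [ 226  156   88   86 5967] ((567.2072143554688, -110.45025634765625), (230.0629425048828, 232.248779296875), 7.911548137664795) [[437.28680419921875, -11.264580726623535], [469.25445556640625, -241.30276489257812], [697.1276245117188, -209.63592529296875], [665.1599731445312, 20.402252197265625]] -0.15648444058912503
side [ 200  167  102   87 6085] ((566.8073120117188, -113.16098022460938), (229.5635223388672, 234.6342315673828), 7.977965354919434) [[436.853759765625, -12.910137176513672], [469.419189453125, -245.27346801757812], [696.7608642578125, -213.4118194580078], [664.1954345703125, 18.951507568359375]] -0.6112377264527742
```

View pics/top0z.png

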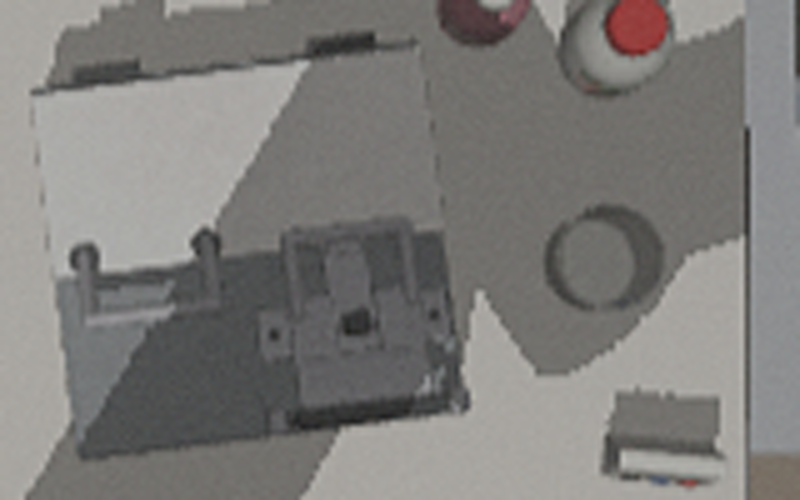

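View pics/side0z.png

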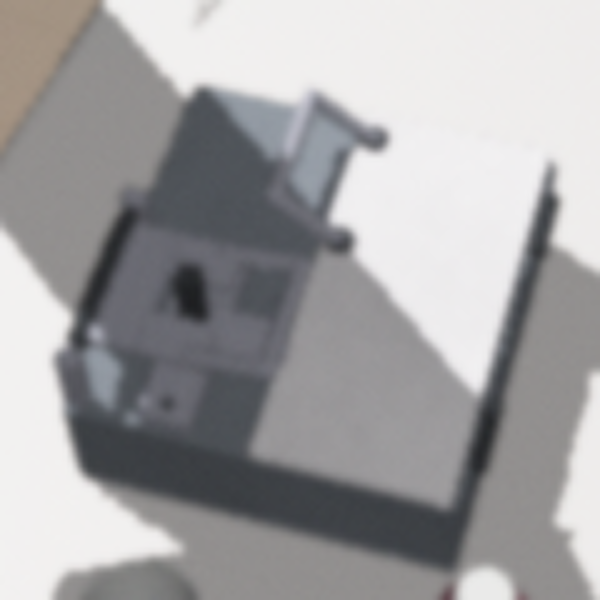

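View pics/top0h.png

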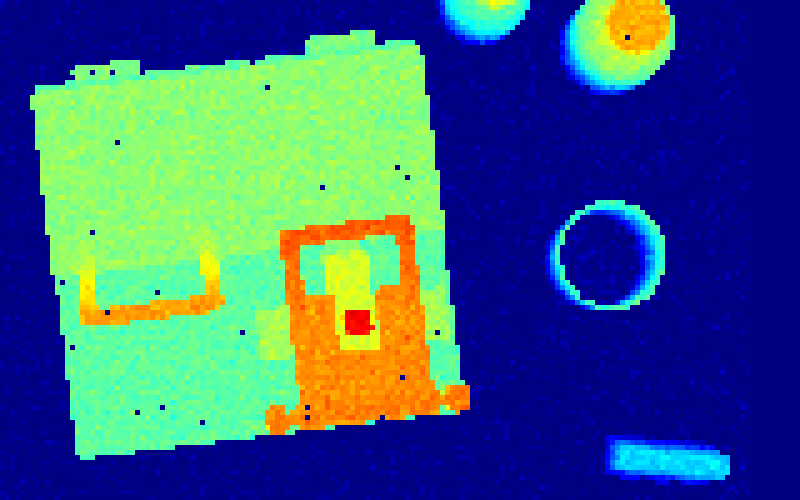

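Run:
```python
from h import *
s=pickle.load(open("top0.pkl","rb"));P=cloud(s)
yaw=np.deg2rad(7.93);ex=np.array([np.cos(yaw),np.sin(yaw)]);ey=np.array([-ex[1],ex[0]])
c0=np.array([.567,-.1115])
def reg(u0,u1,v0,v1,lo,hi):
    Q=P[v0:v1,u0:u1].reshape(-1,3);Q=Q[(Q[:,2]>lo)&(Q[:,2]<hi)]
    L=np.c_[(Q[:,:2]-c0)@ex,(Q[:,:2]-c0)@ey,Q[:,2]]*1000
    return Q,L
def show(n,Q,L):
    mid=(np.percentile(L,2,axis=0)+np.percentile(L,98,axis=0))/2
    print(n,len(Q),"local mid",mid.round(1),"min",np.percentile(L,2,axis=0).round(1),"max",np.percentile(L,98,axis=0).round(1),"world",(c0+(ex*mid[0]+ey*mid[1])/1000).round(4),np.median(Q[:,2]).round(4))
z=lambda a:a
u=lambda x:220+x//5
v=lambda y:150+y//5
show("lid",*reg(u(50),u(440),v(60),v(240),.08,.096))
show("lidbar",*reg(u(75),u(225),v(285),v(330),.108,.13))
show("kbar",*reg(u(275),u(420),v(210),v(245),.12,.145))
show("post",*reg(u(335),u(385),v(300),v(345),.14,.165))
show("knob1",*reg(u(260),u(290),v(400),v(440),.11,.145))
show("knob2",*reg(u(440),u(475),v(380),v(415),.11,.145))
for n,b in dict(beaker=(545,670,195,315,.02,.09),timer=(600,735,430,485,.03,.07),bottle=(560,680,0,95,.03,.15),pink=(435,530,-40,45,.03,.15)).items():
    show(n,*reg(u(b[0]),u(b[1]),v(b[2]),v(b[3]),b[4],b[5]))
show("dish",*reg(145,175,222,248,.006,.03))
s=pickle.load(open("side0.pkl","rb"));P=cloud(s)
show("S lidbar",*reg(240,268,165,200,.108,.128))
show("S kbar",*reg(230,260,200,230,.12,.145))
show("S post",*reg(218,238,195,220,.142,.165))
```

```text
lid 2559 local mid [54.1 -2.2 87.7] min [   3.9 -109.9   81.7] max [104.2 105.5  93.8] world [ 0.6209 -0.1062] 0.0876
lidbar 117 local mid [-29.4  61.7 118.6] min [-39.4  22.6 109.8] max [-19.4 100.7 127.4] world [ 0.5293 -0.0545] 0.1216
kbar 101 local mid [ -6.7 -54.5 132.4] min [-14.2 -90.9 125.8] max [  0.9 -18.  139. ] world [ 0.5679 -0.1664] 0.1329
post 25 local mid [-56.3 -53.  148.6] min [-62.3 -59.5 143.7] max [-50.2 -46.4 153.4] world [ 0.5186 -0.1717] 0.1489
knob1 24 local mid [-105.    -1.7  126.5] min [-112.2   -7.3  122.5] max [-97.9   3.9 130.5] world [ 0.4632 -0.1277] 0.127
knob2 27 local mid [-105.7 -103.4  126.4] min [-112.3 -110.5  118.5] max [-99.1 -96.2 134.3] world [ 0.4766 -0.2284] 0.1285
beaker 178 local mid [ -34.3 -211.    51.8] min [ -64.9 -241.9   23.5] max [  -3.8 -180.2   80. ] world [ 0.5621 -0.3253] 0.0626
timer 148 local mid [-159.9 -233.2   48. ] min [-172.6 -264.8   32. ] max [-147.1 -201.6   64. ] world [ 0.4408 -0.3645] 0.0553
bottle 336 local mid [  89.6 -235.4   79.8] min [  66.2 -262.5   36.3] max [ 112.9 -208.2  123.3] world [ 0.6882 -0.3322] 0.0914
pink 244 local mid [ 127.7 -160.4   69.3] min [ 107.2 -183.7   34.6] max [ 148.2 -137.   103.9] world [ 0.7156 -0.2527] 0.0752
dish 313 local mid [-66.8 351.9  13.8] min [-96.3 323.1   6.4] max [-37.2 380.6  21.1] world [0.4523 0.2278] 0.0145
S lidbar 124 local mid [-27.8  57.  116.8] min [-39.7  18.4 108.9] max [-16.   95.6 124.7] world [ 0.5316 -0.0589] 0.1203
S kbar 257 local mid [-27.7 -57.1 129.9] min [-55.6 -93.2 122.7] max [  0.2 -21.  137.1] world [ 0.5474 -0.1719] 0.1303
S post 30 local mid [-55.9 -56.8 147.7] min [-62.3 -63.2 144. ] max [-49.5 -50.3 151.4] world [ 0.5194 -0.1755] 0.1485
```

Run:
```python
from h import *
for n in("top","side"):
    s=pickle.load(open(n+"0.pkl","rb"));P=cloud(s).reshape(-1,3)
    for x in np.arange(.55,1.2,.05):
        q=P[(P[:,0]>x)&(P[:,0]<x+.05)&(P[:,1]>-.3)&(P[:,1]<.15)&(P[:,2]>.2)]
        if len(q)>5: print(n,x.round(2),len(q),np.percentile(q[:,2],[1,10,50,90]).round(3), np.percentile(q[:,1],[1,99]).round(2))
```

```text
top 0.75 2735 [0.61  0.618 0.632 0.634] [-0.19  0.15]
top 0.8 10040 [0.63  0.633 0.726 0.777] [-0.19  0.15]
top 0.85 570 [0.201 0.631 0.633 0.635] [-0.19 -0.12]
top 0.9 34 [0.63  0.631 0.633 0.634] [-0.19 -0.16]
top 0.95 909 [0.205 0.236 0.317 0.462] [-0.3  -0.22]
top 1.0 180 [0.308 0.309 0.311 0.314] [-0.3  -0.27]
top 1.05 16 [0.308 0.309 0.312 0.314] [-0.3  -0.29]
side 0.75 1386 [0.609 0.631 0.633 0.634] [-0.2   0.08]
side 0.8 4183 [0.619 0.632 0.688 0.758] [-0.19 -0.07]
side 0.85 5453 [0.609 0.632 0.698 0.768] [-0.2  -0.13]
side 0.9 5352 [0.598 0.621 0.682 0.76 ] [-0.2  -0.13]
side 0.95 9148 [0.206 0.28  0.517 0.65 ] [-0.29  0.11]
side 1.0 4862 [0.309 0.311 0.405 0.557] [-0.3   0.14]
side 1.05 2260 [0.301 0.311 0.38  0.454] [-0.3   0.14]
```

send_rows(
  commands=[
    [0.7,[0.12,0.155,0],[0,0,0.0185]],
    [0.7,[0.12,0.155,0],[0,0,0.0185]],
    [0.7,[0.12,0.155,0],[0,0,0.0185]],
    [0.7,[0.12,0.155,0],[0,0,0.0185]],
    [0.7,[0.12,0.155,0],[0,0,0.0185]],
    [0.7,[0.12,0.155,0],[0,0,0.0185]],
    [0.7,[0.12,0.155,0],[0,0,0.0185]],
    [0.7,[0.12,0.155,0],[0,0,0.0185]],
    [0.7,[0.12,0.155,0],[0,0,0.0185]],
    [0.7,[0.12,0.155,0],[0,0,0.0185]],
    [0.7,[0,0,0],[0,0,0]],
  ],
)

```text
clock: 1.2
tool_pos: [0.5088, -0.2419, 0.2202]
orientation: [-180.0, -0.5, 177.0]
force: [0.2, -0.3, 0.0]
opening: 0.0265
```

send_rows(
  commands=[
    [0.72,[0.124,0.151,0],[0,0,0.0151]],
    [0.72,[0.124,0.151,0],[0,0,0.0151]],
    [0.72,[0,0,0],[0,0,0]],
  ],
)

```text
clock: 1.5
tool_pos: [0.5698, -0.1658, 0.2194]
orientation: [-180.0, -0.6, -171.7]
force: [-0.8, -0.0, -0.5]
opening: 0.0245
```

```bash
cat > look.py <<'E'
import sys
from plant import sensors, snapshot
from h import *
t=sys.argv[1]
for n in("side","top"):
    s=snapshot(n);pickle.dump(s,open(f"{n}{t}.pkl","wb"))
    a,b,c,d=(210,130,330,250) if n=="top" else (170,110,320,260)
    cv2.imwrite(f"pics/{n}{t}.png",cv2.resize(s["color"][b:d,a:c],(600,600),interpolation=cv2.INTER_CUBIC))
o=sensors.get_obs();print(o["clock"],o["tool_pos"].round(4),o["orientation"].round(2),o["force"].round(1),o["opening"].round(4),o["joint_pos"].round(0))
E
python3 look.py 1
```

```text
Traceback (most recent call last):
  File "look.py", line 9, in <module>
    o=sensors.get_obs();print(o["clock"],o["tool_pos"].round(4),o["orientation"].round(2),o["force"].round(1),o["opening"].round(4),o["joint_pos"].round(0))
                                                                                                              ^^^^^^^^^^^^^^^^^^
AttributeError: 'float' object has no attribute 'round'
```

View pics/side1.png

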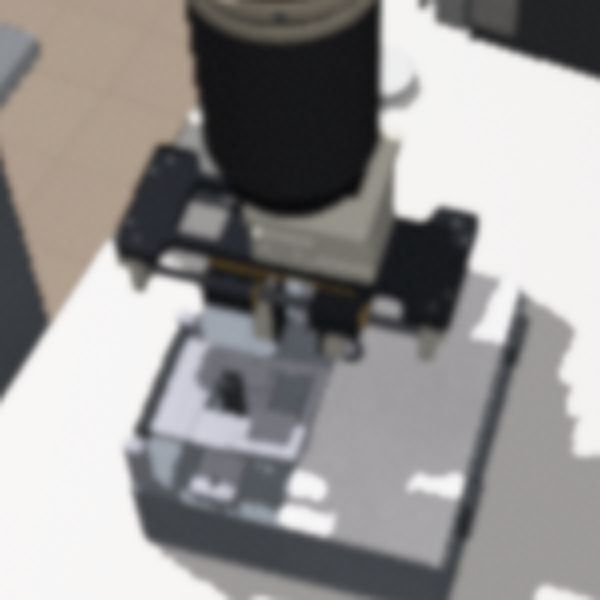

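send_rows(
  commands=[
    [0.76,[0,0,-0.16],[0,0.0015,0]],
    [0.76,[0,0,-0.16],[0,0,0]],
    [0.76,[0,0,-0.02],[0,0,0]],
    [0.76,[0,0,-0.02],[0,0,0]],
  ],
)

```text
clock: 2.0
tool_pos: [0.5661, -0.1717, 0.13]
orientation: [-180.0, -1.0, -172.4]
force: [-0.0, -0.8, 0.6]
opening: 0.0213
```

send_rows(
  commands=[
    [0.76,[0.015,0.022,0],[0,0.003,0]],
    [0.76,[0,0,0],[0,0,0]],
  ],
)

```text
clock: 2.2
tool_pos: [0.5702, -0.1672, 0.132]
orientation: [179.9, -2.1, -172.5]
force: [0.1, 0.1, -0.6]
opening: 0.0209
```

send_rows(
  commands=[
    [0.76,[0,0,-0.025],[0,-0.0055,0.001]],
    [0.76,[0,0,-0.025],[0,0,0]],
    [0.76,[0,0,-0.02],[0,0,0]],
  ],
)

```text
clock: 2.5
tool_pos: [0.5738, -0.1673, 0.1187]
orientation: [-179.7, 0.3, -172.1]
force: [0.0, -0.2, -0.0]
opening: 0.021
```

```bash
sed -i 's/o\["opening"\].round(4)/round(float(o["opening"]),4)/' look.py; python3 look.py 2
```

```text
2.6 [ 0.5732 -0.1673  0.1179] [-179.75    0.21 -172.11] [-0.2  0.1 -0.5] 0.0209 [  3.  18. -18.   0. -53.   5.]
```

View pics/side2.png

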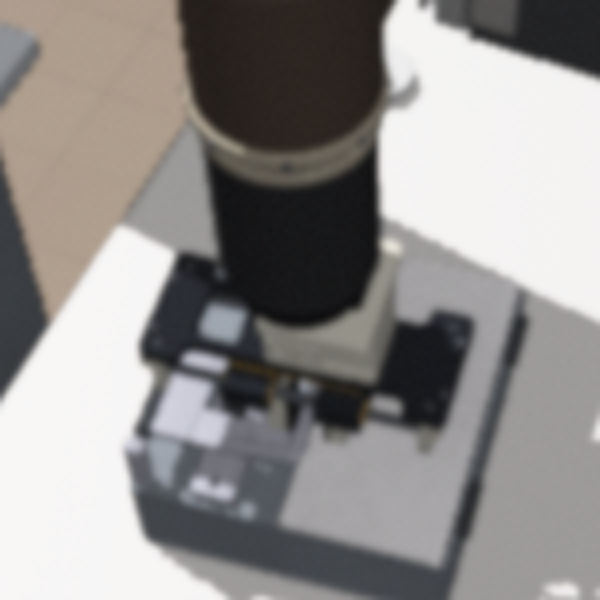

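send_rows(
  commands=[
    [0.76,[-0.01,0.003,-0.015],[0,0,0]],
    [1,[0,0,0],[0,0,0]],
    [1,[0,0,0],[0,0,0]],
    [1,[0,0,0],[0,0,0]],
  ],
)

```text
clock: 3.0
tool_pos: [0.5702, -0.1666, 0.1142]
orientation: [-179.7, 0.1, -172.1]
force: [-2.2, -0.3, 1.1]
opening: 0.0088
```

Run:
```python
import numpy as np
f=np.deg2rad(np.linspace(4.5,118.5,17));x=.102*np.cos(f);z=.102*np.sin(f)
y=np.deg2rad(7.93)
for a,b in zip(np.diff(x),np.diff(z)): print((np.array([a*np.cos(y),a*np.sin(y),b])/.25).round(3).tolist())
```

```text
[-0.007, -0.001, 0.05]
[-0.013, -0.002, 0.049]
[-0.019, -0.003, 0.047]
[-0.025, -0.003, 0.044]
[-0.03, -0.004, 0.041]
[-0.035, -0.005, 0.037]
[-0.039, -0.005, 0.032]
[-0.043, -0.006, 0.027]
[-0.046, -0.006, 0.021]
[-0.048, -0.007, 0.016]
[-0.049, -0.007, 0.009]
[-0.05, -0.007, 0.003]
[-0.05, -0.007, -0.003]
[-0.049, -0.007, -0.009]
[-0.048, -0.007, -0.016]
[-0.046, -0.006, -0.021]
```

send_rows(
  commands=[
    [1,[-0.007,-0.001,0.05],[0,0,0]],
    [1,[-0.013,-0.002,0.049],[0,0,0]],
    [1,[-0.019,-0.003,0.047],[0,0,0]],
    [1,[-0.025,-0.003,0.044],[0,0,0]],
  ],
)

```text
clock: 3.4
tool_pos: [0.5541, -0.1688, 0.1642]
orientation: [-179.8, 0.1, -172.1]
force: [0.6, -1.2, -3.8]
opening: 0.0088
```

send_rows(
  commands=[
    [1,[-0.03,-0.004,0.041],[0,0,0]],
    [1,[-0.035,-0.005,0.036],[0,0,0]],
    [1,[-0.039,-0.005,0.03],[0,0,0]],
    [1,[-0.043,-0.006,0.026],[0,0,0]],
    [1,[-0.046,-0.006,0.02],[0,0,0]],
  ],
)

```text
clock: 3.9
tool_pos: [0.5023, -0.176, 0.2081]
orientation: [-179.7, 0.3, -172.1]
force: [1.2, -2.2, -3.8]
opening: 0.0087
```

send_rows(
  commands=[
    [1,[-0.046,-0.007,0.0],[0,0,0]],
    [1,[-0.048,-0.007,0.0],[0,0,0]],
    [1,[-0.049,-0.007,0.0],[0,0,0]],
    [1,[-0.049,-0.007,-0.006],[0,0,0]],
  ],
)

```text
clock: 4.3
tool_pos: [0.4556, -0.1826, 0.2122]
orientation: [-179.6, 1.2, -172.0]
force: [2.1, 1.1, 1.2]
opening: 0.009
```

```bash
python3 look.py 3
```

```text
4.4 [ 0.4545 -0.1828  0.2121] [-179.62    1.1  -172.03] [-0.1  2.5  4.7] 0.0087 [  1.   3. -24.   0. -62.   6.]
```

View pics/side3.png

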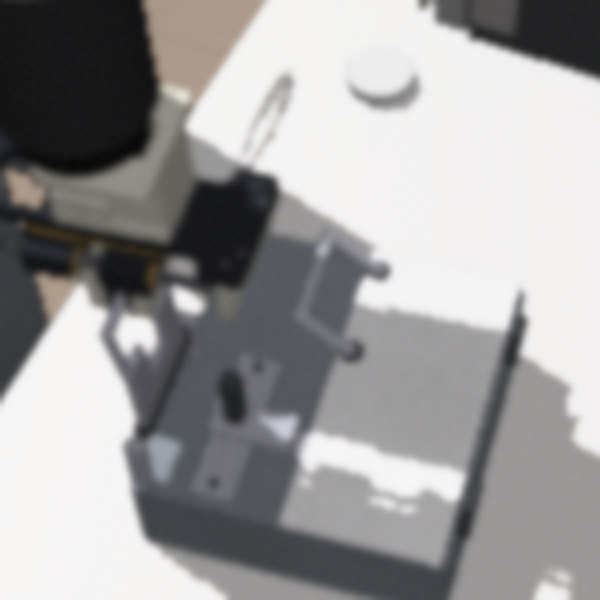

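send_rows(
  commands=[
    [1,[-0.049,-0.007,-0.012],[0,0,0]],
    [1,[-0.048,-0.007,-0.016],[0,0,0]],
    [1,[-0.046,-0.006,-0.02],[0,0,0]],
    [1,[0,0,0],[0,0,0]],
  ],
)

```text
clock: 4.8
tool_pos: [0.4164, -0.1881, 0.1984]
orientation: [-179.6, 1.0, -172.0]
force: [1.3, 0.3, 0.5]
opening: 0.0085
```

send_rows(
  commands=[
    [0.75,[0,0,0],[0,0,0]],
    [0.75,[0,0,0],[0,0,0]],
    [0.72,[0,0,0.04],[0,0,0]],
    [0.72,[0,0,0.08],[0,0,0]],
    [0.72,[0,0,0.12],[0,0,0]],
    [0.72,[0.1,0.01,0.12],[0,0,0]],
  ],
)

```text
clock: 5.4
tool_pos: [0.4354, -0.1859, 0.2883]
orientation: [-179.8, 0.2, -172.1]
force: [1.4, -1.1, 1.2]
opening: 0.0246
```

```bash
python3 look.py 4
```

```text
5.5 [ 0.441  -0.1863  0.2909] [-179.61    0.53 -172.03] [-0.2 -0.5 -0.7] 0.0244 [  1.  -1. -18.   0. -73.   7.]
```

View pics/side4.png

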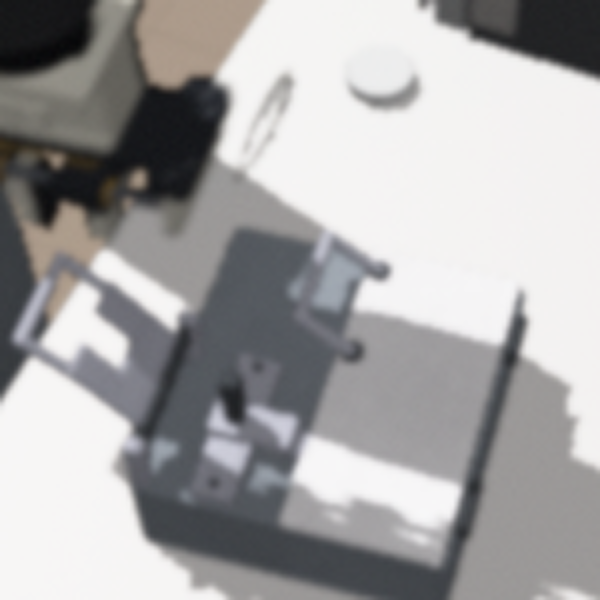

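send_rows(
  commands=[
    [0.4,[0.03,0.005,0],[0,0,-0.0227]],
    [0.4,[0.03,0.005,0],[0,0,-0.0227]],
    [0.4,[0.03,0.005,0],[0,0,-0.0227]],
    [0.4,[0.03,0.005,0],[0,0,-0.0227]],
    [0.4,[0.03,0.005,0],[0,0,-0.0227]],
    [0.4,[0.03,0.005,0],[0,0,-0.0227]],
    [0.4,[0.03,0.005,0],[0,0,-0.0227]],
    [0.4,[0.03,0.005,0],[0,0,-0.0227]],
    [0.4,[0.03,0.005,0],[0,0,-0.0227]],
    [0.4,[0.03,0.005,0],[0,0,-0.0227]],
    [0.4,[0,0,0],[0,0,-0.0227]],
    [0.4,[0,0,0],[0,0,0]],
  ],
)

```text
clock: 6.7
tool_pos: [0.5191, -0.1733, 0.2936]
orientation: [-179.2, 0.5, 94.5]
force: [-0.3, 0.8, -0.2]
opening: 0.0525
```

send_rows(
  commands=[
    [0.4,[0,0,-0.12],[0,0,0.0095]],
    [0.4,[0,0,-0.12],[0,0,0]],
    [0.4,[0,0,-0.12],[0,0,0]],
    [0.4,[0,0,-0.08],[0,0,0]],
    [0.4,[0,0,0],[0,0,0]],
  ],
)

```text
clock: 7.2
tool_pos: [0.519, -0.1735, 0.182]
orientation: [-179.3, 0.6, 99.4]
force: [-1.4, 0.9, 0.3]
opening: 0.0526
```

send_rows(
  commands=[
    [0.4,[0,0,-0.1],[0,0,-0.004]],
    [0.4,[0,0,-0.08],[0,0,0]],
    [0.4,[0,0,-0.04],[0,0,0]],
    [0.4,[0,0,0],[0,0,0]],
  ],
)

```text
clock: 7.6
tool_pos: [0.5212, -0.1742, 0.1299]
orientation: [-179.6, 0.7, 98.6]
force: [-0.9, -0.8, 0.5]
opening: 0.0525
```

```bash
python3 look.py 5
```

```text
7.7 [ 0.5222 -0.1742  0.1313] [-179.7     0.73   98.55] [ 0.6 -0.2 -0.3] 0.0521 [  2.  14. -23.   1. -54. -85.]
```

View pics/side5.png

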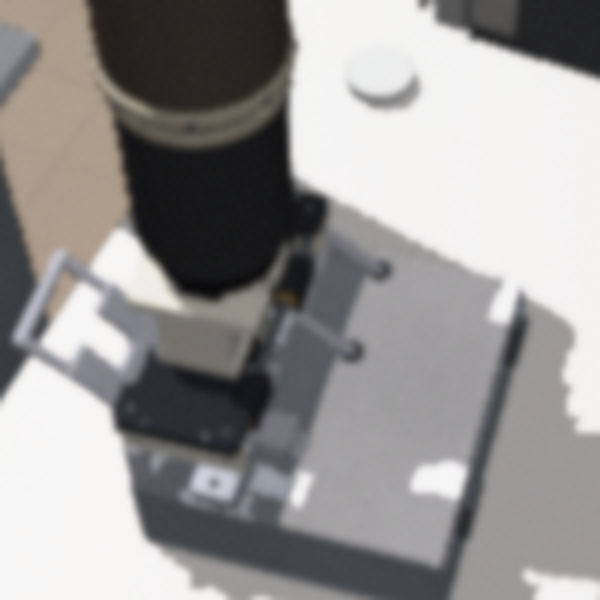

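send_rows(
  commands=[
    [0.4,[-0.012,0,-0.035],[0,0,-0.0015]],
    [1,[0,0,0],[0,0,0]],
    [1,[0,0,0],[0,0,0]],
    [1,[0,0,0],[0,0,0]],
    [1,[0,0,0],[0,0,0]],
  ],
)

```text
clock: 8.2
tool_pos: [0.5208, -0.1744, 0.1252]
orientation: [-180.0, 0.8, 98.0]
force: [-0.9, -0.7, -0.0]
opening: 0.0261
```

send_rows(
  commands=[
    [1,[0,0,0],[0,0,0]],
    [1,[0,0,0],[0,0,0]],
    [1,[0,0,0],[0,0,0]],
  ],
)

```text
clock: 8.5
tool_pos: [0.5209, -0.1743, 0.1254]
orientation: [180.0, 0.8, 98.0]
force: [0.0, -1.3, -0.6]
opening: 0.0138
```

send_rows(
  commands=[
    [1,[-0.0022,0.016,0],[0,0,0]],
    [1,[-0.0022,0.016,0],[0,0,0]],
    [1,[-0.0022,0.016,0],[0,0,0]],
  ],
)

```text
clock: 8.8
tool_pos: [0.5197, -0.1656, 0.1256]
orientation: [-180.0, 1.1, 98.1]
force: [8.2, -40.7, -17.3]
opening: 0.014
```

send_rows(
  commands=[
    [1,[0.0022,-0.016,0],[0,0,0]],
    [1,[0.0022,-0.016,0],[0,0,0]],
    [1,[0.0022,-0.016,0],[0,0,0]],
    [1,[0.0022,-0.016,0],[0,0,0]],
  ],
)

```text
clock: 9.2
tool_pos: [0.5218, -0.1812, 0.1255]
orientation: [-180.0, 1.1, 98.1]
force: [-0.7, 1.5, 0.7]
opening: 0.014
```

send_rows(
  commands=[
    [1,[0.0022,-0.016,0],[0,0,0]],
    [1,[0.0022,-0.016,0],[0,0,0]],
    [1,[0.0022,-0.016,0],[0,0,0]],
    [1,[0.0022,-0.016,0],[0,0,0]],
    [1,[0.0022,-0.016,0],[0,0,0]],
    [1,[0.0022,-0.016,0],[0,0,0]],
  ],
)

```text
clock: 9.8
tool_pos: [0.5254, -0.2065, 0.1255]
orientation: [-180.0, 1.0, 98.1]
force: [0.1, 2.2, 2.7]
opening: 0.0138
```

send_rows(
  commands=[
    [1,[0.0015,-0.012,0],[0,0,0]],
    [1,[0.0015,-0.012,0],[0,0,0]],
    [1,[0.001,-0.01,0],[0,0,0]],
  ],
)

```text
clock: 10.1
tool_pos: [0.5255, -0.2071, 0.1256]
orientation: [179.9, 0.3, 98.0]
force: [-2.7, 16.9, 7.4]
opening: 0.0138
```

send_rows(
  commands=[
    [1,[-0.0005,0.003,0],[0,0,0]],
    [0.5,[0,0,0],[0,0,0]],
    [0.5,[0,0,0],[0,0,0]],
    [0.5,[0,0,0],[0,0,0]],
    [0.5,[0,0,0.1],[0,0,0]],
    [0.5,[0,0,0.15],[0,0,0]],
    [0.5,[0,0,0.15],[0,0,0]],
    [0.5,[0,0,0],[0,0,0]],
  ],
)

```text
clock: 10.9
tool_pos: [0.5239, -0.2092, 0.2276]
orientation: [-179.8, 0.4, 98.0]
force: [1.0, -0.5, -0.2]
opening: 0.0438
```

```bash
python3 look.py 6
```

```text
11.0 [ 0.5217 -0.2083  0.2232] [-179.45    0.28   97.94] [-0.5  0.3 -0.3] 0.0439 [ -2.  10. -14.   0. -66. -81.]
```

View pics/side6.png

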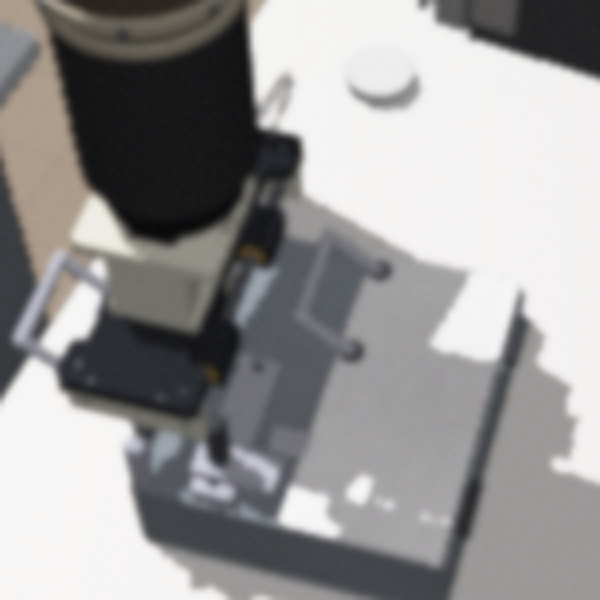

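send_rows(
  commands=[
    [0.7,[0,0.055,0.01],[0,0,0.0229]],
    [0.7,[0,0.055,0],[0,0,0.0229]],
    [0.7,[0,0.055,0],[0,0,0.0229]],
    [0.7,[0,0.055,0],[0,0,0.0229]],
    [0.7,[0,0.055,0],[0,0,0.0229]],
    [0.7,[0,0.055,0],[0,0,0.0229]],
    [0.7,[0,0.055,0],[0,0,0.0229]],
    [0.7,[0,0.055,0],[0,0,0.0229]],
    [0.7,[0,0.055,0],[0,0,0.0229]],
    [0.7,[0,0.055,0],[0,0,0.0229]],
    [0.7,[0,0.055,0],[0,0,0.0229]],
    [0.7,[0,0,0],[0,0,0]],
  ],
)

```text
clock: 12.2
tool_pos: [0.5124, -0.0544, 0.208]
orientation: [-178.7, -1.0, -168.0]
force: [-1.4, 0.3, 0.5]
opening: 0.0262
```

send_rows(
  commands=[
    [0.72,[0.045,-0.012,-0.02],[0.0036,-0.0028,-0.0115]],
    [0.72,[0,0,-0.08],[0,0,0]],
    [0.72,[0,0,-0.1],[0,0,0]],
    [0.72,[0,0,-0.06],[0,0,0]],
    [0.72,[0,0,0],[0,0,0]],
  ],
)

```text
clock: 12.7
tool_pos: [0.5216, -0.0598, 0.1367]
orientation: [-179.8, -0.1, -173.2]
force: [0.2, -0.3, 0.4]
opening: 0.0245
```

```bash
python3 look.py 7
```

```text
12.8 [ 0.523  -0.0596  0.1389] [-1.7979e+02  1.2000e-01 -1.7314e+02] [0.4 0.2 1.2] 0.0243 [ 15.  11. -25.   0. -54.  -8.]
```

View pics/side7.png

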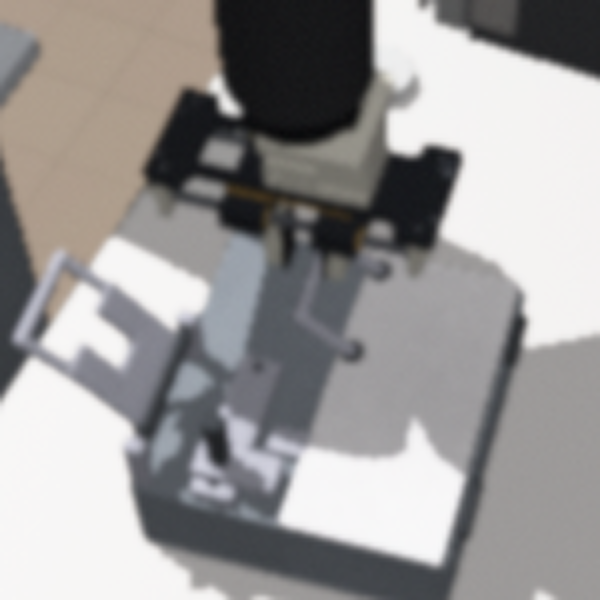

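send_rows(
  commands=[
    [0.72,[0.003,0.003,-0.05],[0,0,0.003]],
    [0.72,[0,0,-0.05],[0,0,0]],
    [0.72,[0,0,-0.04],[0,0,0]],
    [0.72,[0,0,0],[0,0,0]],
  ],
)

```text
clock: 13.2
tool_pos: [0.5251, -0.059, 0.1034]
orientation: [-179.8, 0.3, -172.1]
force: [0.0, 1.0, -0.8]
opening: 0.0243
```

send_rows(
  commands=[
    [0.72,[-0.003,0,-0.01],[0,0,0]],
    [1,[0,0,0],[0,0,0]],
    [1,[0,0,0],[0,0,0]],
    [1,[0,0,0],[0,0,0]],
  ],
)

```text
clock: 13.6
tool_pos: [0.5239, -0.059, 0.1009]
orientation: [-179.8, 0.3, -172.1]
force: [-2.7, 0.4, -0.8]
opening: 0.0089
```

```bash
python3 look.py 8
python3 - <<'E'
import numpy as np
# bar arc about lid hinge, tool tilts by t (fingers toward back) ; TCP = bar + g*(sin t,-cos t)
n=36;th=np.deg2rad(np.linspace(0,98,n+1));t=np.deg2rad(np.linspace(0,36,n+1))
a=np.arctan2(.034,-.137)-th;r=np.hypot(.137,.034);g=.019
x=r*np.cos(a)+g*np.sin(t);z=r*np.sin(a)-g*np.cos(t)
y=np.deg2rad(7.93)
print("turn/row world",(np.array([np.sin(y),-np.cos(y)])*1/360).round(5))
for i in range(n):
    d=x[i+1]-x[i];print(i,(np.array([d*np.cos(y),d*np.sin(y),z[i+1]-z[i]])/.25).round(3).tolist(), "cum mm",round((x[i+1]-x[0])*1e3*np.cos(y)),round((z[i+1]-z[0])*1e3))
E
```

```text
13.7 [ 0.5239 -0.059   0.1009] [-179.78    0.28 -172.14] [-2.8 -0.6  0.7] 0.0089 [ 15.  13. -28.   0. -48.  -7.]
turn/row world [ 0.00038 -0.00275]
0 [0.008, 0.001, 0.026] cum mm 2 6
1 [0.01, 0.001, 0.026] cum mm 4 13
2 [0.011, 0.001, 0.025] cum mm 7 19
3 [0.012, 0.002, 0.025] cum mm 10 25
4 [0.013, 0.002, 0.024] cum mm 13 31
5 [0.014, 0.002, 0.024] cum mm 17 37
6 [0.015, 0.002, 0.023] cum mm 21 43
7 [0.016, 0.002, 0.022] cum mm 25 49
8 [0.017, 0.002, 0.022] cum mm 29 54
9 [0.018, 0.003, 0.021] cum mm 34 59
10 [0.019, 0.003, 0.02] cum mm 39 64
11 [0.02, 0.003, 0.019] cum mm 44 69
12 [0.021, 0.003, 0.018] cum mm 49 74
13 [0.022, 0.003, 0.017] cum mm 54 78
14 [0.023, 0.003, 0.016] cum mm 60 82
15 [0.023, 0.003, 0.015] cum mm 66 86
16 [0.024, 0.003, 0.014] cum mm 72 89
17 [0.025, 0.003, 0.013] cum mm 78 93
18 [0.025, 0.004, 0.012] cum mm 84 96
19 [0.026, 0.004, 0.011] cum mm 91 98
20 [0.026, 0.004, 0.01] cum mm 97 101
21 [0.027, 0.004, 0.009] cum mm 104 103
22 [0.027, 0.004, 0.007] cum mm 111 105
23 [0.027, 0.004, 0.006] cum mm 117 106
24 [0.027, 0.004, 0.005] cum mm 124 108
25 [0.028, 0.004, 0.004] cum mm 131 108
26 [0.028, 0.004, 0.002] cum mm 138 109
27 [0.028, 0.004, 0.001] cum mm 145 109
28 [0.028, 0.004, -0.0] cum mm 152 109
29 [0.028, 0.004, -0.001] cum mm 159 109
30 [0.028, 0.004, -0.003] cum mm 166 108
31 [0.027, 0.004, -0.004] cum mm 172 107
32 [0.027, 0.004, -0.005] cum mm 179 106
33 [0.027, 0.004, -0.006] cum mm 186 105
34 [0.026, 0.004, -0.007] cum mm 192 103
35 [0.026, 0.004, -0.009] cum mm 199 101
```

View pics/side8.png

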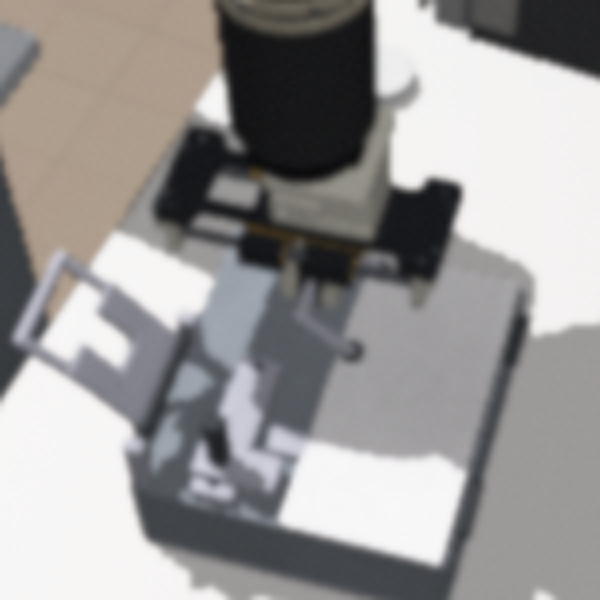

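send_rows(
  commands=[
    [1,[0.018,0.002,0.052],[0.0008,-0.0055,0]],
    [1,[0.023,0.003,0.05],[0.0008,-0.0055,0]],
    [1,[0.027,0.004,0.048],[0.0008,-0.0055,0]],
    [1,[0.031,0.004,0.045],[0.0008,-0.0055,0]],
  ],
)

```text
clock: 14.1
tool_pos: [0.5475, -0.0558, 0.1508]
orientation: [-179.9, 8.5, -172.2]
force: [1.3, 0.2, -6.5]
opening: 0.0091
```

send_rows(
  commands=[
    [1,[0.036,0.005,0.042],[0.0008,-0.0055,0]],
    [1,[0.04,0.006,0.038],[0.0008,-0.0055,0]],
    [1,[0.043,0.006,0.035],[0.0008,-0.0055,0]],
    [1,[0.046,0.006,0.031],[0.0008,-0.0055,0]],
    [1,[0.049,0.006,0.027],[0.0008,-0.0055,0]],
  ],
)

```text
clock: 14.6
tool_pos: [0.6029, -0.048, 0.2004]
orientation: [179.9, 19.4, -172.3]
force: [-0.5, 1.1, -6.4]
opening: 0.0087
```

```bash
python3 look.py 9
```

```text
14.7 [ 0.6041 -0.0478  0.2011] [ 179.96   19.56 -172.24] [ 1.4  2.2 -0.3] 0.0092 [ 16.   5. -29.   4. -38. -11.]
```

View pics/side9.png

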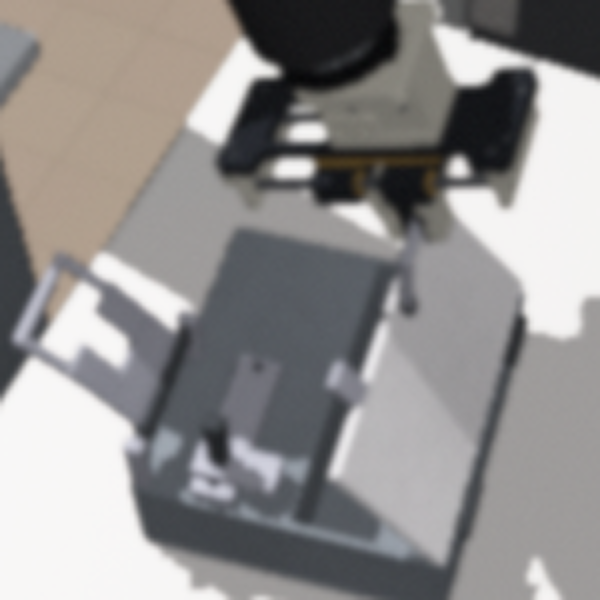

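send_rows(
  commands=[
    [1,[0.05,0.007,0.014],[0.0008,-0.0055,0]],
    [1,[0.053,0.007,0.01],[0.0008,-0.0055,0]],
    [1,[0.054,0.007,0.004],[0.0008,-0.0055,0]],
    [1,[0.055,0.008,0.002],[0.0008,-0.0055,0]],
  ],
)

```text
clock: 15.1
tool_pos: [0.6605, -0.0402, 0.2139]
orientation: [180.0, 28.1, -172.1]
force: [-3.1, -2.2, -0.1]
opening: 0.0087
```

send_rows(
  commands=[
    [1,[0.056,0.008,-0.002],[0.0008,-0.0055,0]],
    [1,[0.056,0.008,-0.004],[0.0008,-0.0055,0]],
    [1,[0.055,0.008,-0.008],[0.0008,-0.0055,0]],
    [1,[0.054,0.008,-0.012],[0.0008,-0.0055,0]],
  ],
)

```text
clock: 15.5
tool_pos: [0.7167, -0.0318, 0.207]
orientation: [179.9, 36.3, -172.2]
force: [0.5, -21.7, 1.6]
opening: 0.0088
```

```bash
python3 look.py 10
```

```text
15.6 [ 0.7173 -0.0322  0.2068] [ 179.97   36.31 -172.09] [ 0.5  6.1 -4.5] 0.0089 [ 13.   9. -37.  23.  -9. -27.]
```

View pics/side10.png

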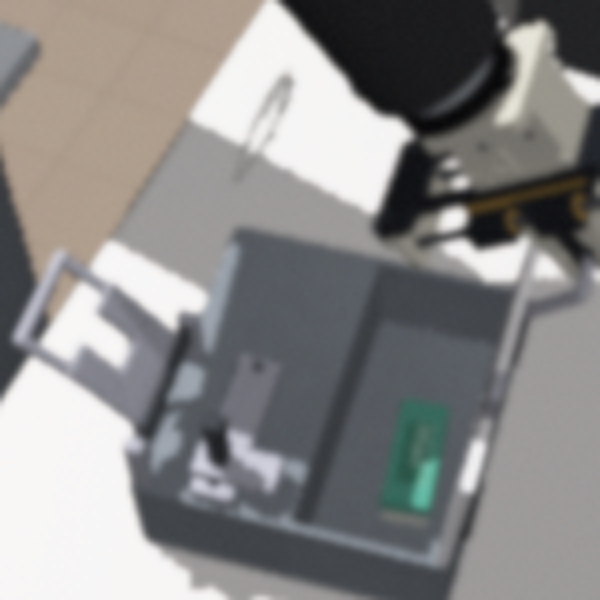

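send_rows(
  commands=[
    [1,[0.02,0.003,-0.007],[-0.0006,0.004,0]],
    [1,[0.01,0.001,-0.004],[-0.0004,0.003,0]],
    [1,[0,0,0],[0,0,0]],
  ],
)

```text
clock: 15.9
tool_pos: [0.7228, -0.0313, 0.2039]
orientation: [-179.9, 33.5, -171.9]
force: [-7.5, 0.6, 1.4]
opening: 0.0089
```

send_rows(
  commands=[
    [0.7,[0,0,0],[0,0,0]],
    [0.7,[0,0,0],[0,0,0]],
    [0.7,[0,0,0],[0,0,0]],
    [0.7,[-0.022,-0.003,0.033],[0,0,0]],
    [0.7,[-0.022,-0.003,0.033],[0,0,0]],
  ],
)

```text
clock: 16.4
tool_pos: [0.7148, -0.0318, 0.2244]
orientation: [-179.9, 33.8, -171.8]
force: [0.2, 0.2, -0.3]
opening: 0.0262
```

send_rows(
  commands=[
    [0.7,[-0.028,-0.004,0.033],[0,0,0]],
    [0.7,[-0.03,-0.004,0.045],[0,0,0]],
    [0.7,[-0.04,-0.005,0.06],[0,0,0]],
    [0.7,[-0.06,-0.008,0.08],[0,0,0]],
    [0.7,[-0.1,-0.01,0.08],[0,0,0]],
    [0.7,[-0.12,-0.01,0.05],[0,0,0]],
    [0.7,[-0.15,-0.01,0],[0,0,0]],
    [0.7,[-0.15,-0.01,0],[0,0,0]],
    [0.7,[0,0,0],[0,0,0]],
  ],
)

```text
clock: 17.3
tool_pos: [0.536, -0.0487, 0.3247]
orientation: [179.9, 34.5, -171.9]
force: [0.7, -0.1, -0.1]
opening: 0.0264
```

```bash
python3 look.py 11
```

```text
17.4 [ 0.5391 -0.0478  0.3252] [ 179.98   34.54 -171.79] [ 0.5 -0.5 -0.1] 0.0261 [ 20. -16. -39.  12. -34. -20.]
```

View pics/side11.png

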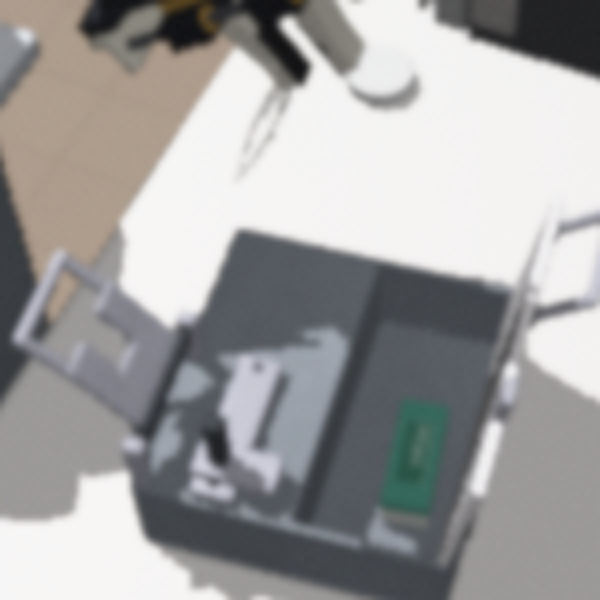

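Run:
```python
from h import *
yaw=np.deg2rad(7.93);ex=np.array([np.cos(yaw),np.sin(yaw)]);ey=np.array([-ex[1],ex[0]]);c0=np.array([.5636,-.112])
for n in("side","top"):
    A=pickle.load(open(n+"0.pkl","rb"));B=pickle.load(open(n+"11.pkl","rb"))
    cv2.imwrite(f"pics/full{n}.png",B["color"])
    P=cloud(B).reshape(-1,3);L=np.c_[(P[:,:2]-c0)@ex,(P[:,:2]-c0)@ey,P[:,2]]
    m=(L[:,0]>.085)&(L[:,0]<.2)&(abs(L[:,1])<.11)&(L[:,2]>.11)&(L[:,2]<.24)
    q=L[m];print(n,len(q))
    for z in np.arange(.11,.24,.02):
        k=q[(q[:,2]>=z)&(q[:,2]<z+.02)]
        if len(k)>3: print(z.round(2),len(k),np.percentile(k[:,0],[5,50,95]).round(3),np.percentile(k[:,1],[5,95]).round(3))
    m=(L[:,2]>.142)&(L[:,2]<.16)&(L[:,0]>-.08)&(L[:,0]<-.03)&(L[:,1]<0)&(L[:,1]>-.12);print("post",m.sum(),L[m].mean(0).round(4))
```

```text
side 653
0.11 45 [0.106 0.107 0.109] [-0.096  0.098]
0.13 50 [0.11  0.111 0.113] [-0.096  0.095]
0.15 50 [0.113 0.115 0.116] [-0.094  0.093]
0.17 98 [0.117 0.12  0.134] [-0.098  0.092]
0.19 269 [0.121 0.125 0.151] [-0.096  0.098]
0.21 141 [0.127 0.161 0.167] [-0.062  0.094]
post 29 [-0.0523 -0.091   0.1479]
top 1155
0.11 160 [0.106 0.108 0.11 ] [-0.099  0.095]
0.13 173 [0.109 0.112 0.114] [-0.098  0.099]
0.15 170 [0.113 0.115 0.117] [-0.099  0.097]
0.17 240 [0.117 0.119 0.129] [-0.097  0.099]
0.19 258 [0.121 0.125 0.149] [-0.095  0.101]
0.21 154 [0.126 0.161 0.167] [-0.058  0.097]
post 23 [-0.0515 -0.0866  0.1497]
```

Run:
```python
from h import *
A=pickle.load(open("top0.pkl","rb"));B=pickle.load(open("top11.pkl","rb"))
Pa,Pb=cloud(A),cloud(B)
for n,(a,b,c,d,lo,hi) in dict(beaker=(327,355,187,215,.04,.09),timer=(338,370,232,250,.03,.07),bottle=(330,360,143,172,.09,.14),pink=(303,330,138,162,.07,.12),dish=(145,175,222,248,.006,.03)).items():
    r=[]
    for P in(Pa,Pb):
        q=P[c:d,a:b].reshape(-1,3);q=q[(q[:,2]>lo)&(q[:,2]<hi)];r.append(q.mean(0));k=len(q)
    print(n,k,((r[1]-r[0])*1000).round(1))
from plant import order
```

```text
beaker 136 [-0.3  0.6  0.2]
timer 146 [-0.1  0.2 -0.1]
bottle 184 [ 0.9 -0.1  0.8]
pink 193 [0.1 1.6 0.1]
dish 306 [-0.1 -0.5  0.4]
```

View pics/fulltop.png

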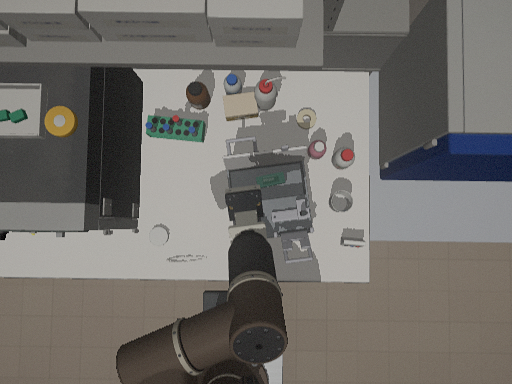

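The top view shows the lid standing open (rows 140-165), the keeper folded to the front (about 295,247), the bolt post drawn right, and the bystanders unmoved. The arm is clear of everything, so I'm handing in.

```bash
python3 -c "
from plant import order
print(order.close_job())"
```

```text
the job is handed in; nothing more can be done
None
```

The case is open, and I handed the job in at about 17.5 s of the 61 s allowed.

- **Keeper:** I gripped the lifting bar, lifted it off the post and swung it past upright. After release it fell open towards the front, and it was still there in the last pictures.
- **Bolt:** The left side was blocked after about 9 mm, where I felt about 41 N on the tool. I drew it right to its stop, about 33 mm from where I gripped it. The last side and top pictures put the post about 36 mm and 32 mm right of its first position. These measurements vary by a few millimetres, but all are well past the 23 mm release point.
- **Lid:** I raised it by the handle and let go. It leans about 11° past vertical, an angle of about 1.76 rad by my measurement, which is at its stop within measuring error. It stayed there with the gripper clear and about 0.5 N on the tool.
- **Bystanders:** The beaker, timer, dish and bottle moved by no more than about 1 mm between the first and last top pictures. A pink bottle nearby read 1.6 mm. I put these down to measurement noise, because the arm never went near them.

No check failed. The largest force in my readings was about 41 N, at the fingers during the blocked test of the bolt. There was also a brief 22 N sideways reading near the end of the lid swing.

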